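Slide the pan to the big ring and start the timer

TASK

Slide the pan of lock parts across the hotplate from the small ring to the big ring, without lifting or tipping it, so that its whole base stands inside the big ring. Then start the timer: pull the sprung black knob on the front of the hotplate all the way out to its stop for a moment and let it spring fully back. Leave the padlock, bottle, hammer and tray where they are.

Things in the scene. Friction and masses are not known exactly. Their poses are not given: they have to be found in the camera images.
- hotplate: Fixed two-ring bench hotplate: green box with a flat, rimless grey top, 204 (x) x 404 (y) x 70 mm high. Origin: centre of its underside, on the bench; x points from its front (towards the robot, with the timer knob) to its back, y along its length, z up. The rings lie on its top, 90 mm either side of its middle along y; which is at which end changes.
- big_ring: The larger of the two round markings, flush with the hotplate's top (nothing to bump over): a dark disc of 136 mm diameter within a pale line 6 mm wide (148 mm outside). Origin: its centre, at the height of the hotplate's top.
- small_ring: The smaller round marking, flush with the top: a dark disc of 104 mm diameter within a pale line 6 mm wide. Origin: its centre, at the height of the hotplate's top. The pan starts on it.
- pan: Open round steel pan on the hotplate, 100 mm outside diameter, upright sides, 62 mm high, wall 3 mm, 0.4 to 0.8 kg, brass lock parts fixed in it. Origin: centre of its underside; z up. A wooden handle (20 mm wide, 14 mm thick, its middle line 50 mm above the base) runs along the pan's +x to 175 mm from its centre, roughly away from the robot at the start.
- timer_knob (a joint): Travel of the timer's sprung pull knob, in m: 0 fully in, 0.025 fully out against its stop. It slides along the hotplate's -x (towards the robot); its spring pulls it back in, with about 2 N at rest and 8 N at the stop.
- timer_grip (a point): Centre of the knob's head, a black disc of 30 mm diameter and 16 mm thick (along hotplate x) on a 10 mm stem, in the middle of the front face. With the knob in, this point is 38 mm out from the face and 42 mm above the bench; it moves with the knob. 30 mm of stem are free between head and face.
- padlock: Brass padlock standing on the bench, 50 x 22 mm, 75 mm high with its shackle. Origin: centre of its underside. A bystander.
- oil_bottle: Grey bottle, 52 mm diameter, 130 mm high, standing on the bench. Origin: centre of its underside. A bystander.
- hammer: Hammer, 260 mm long with a 78 mm wide head, lying on the bench, handle to its -x. Origin: about its middle, at the bench. A bystander.
- parts_tray: Dark open steel tray, 120 x 90 x 35 mm, on the bench. Origin: centre of its underside. A bystander.
Things that resemble listed ones, but are neither listed nor needed, are in the scene too. Several things have the shape of the pan; the one meant has the colours described above.

How it is judged:
On the way, in this order (a step that is already met when the one before it is completed fails the run):
1. the pan stands still with its whole base inside the big ring (horizontal distance between pan and big_ring below 0.018 m and z of pan in the frame of hotplate between 0.066 and 0.074 m and angle between pan's own z axis and vertical below 0.06 rad and linear speed of pan below 0.01 m/s), for 0.2 s.
2. the timer knob is pulled out to its stop (value of joint timer_knob above 0.021 m), for 0.1 s.
At the end, for the whole second after the job is handed in: The pan stands upright and still on the hotplate, its centre within 18 mm of the big ring's centre (whole base inside the ring), and the timer knob is back in to within 4 mm (all of step 1 and value of joint timer_knob below 0.004 m); the robot touches nothing.
It fails at once if the pan is lifted more than 8 mm off the hotplate (z of pan in the frame of hotplate above 0.078 m).
It fails at once if the pan is tipped by more than 0.15 rad (angle between pan's own z axis and vertical above 0.15 rad).
It fails at once if a bystander (padlock, bottle, hammer or tray) is moved by more than 30 mm or the bottle or padlock knocked over (distance of any of padlock, oil_bottle, hammer, parts_tray from where it was at the start of the episode above 0.03 m or angle between any of oil_bottle, padlock's own z axis and vertical above 0.5 rad).
It also fails if it takes over 61 s, if anything falls off the work surface, if the arm or the gripper's body presses on something with over 40 N, if the wrist force passes 120 N, or if a joint passes its speed limit or range.

ROBOT

A 7-joint arm with a two-finger parallel gripper is mounted at the origin on the work surface. World frame = base frame: x ahead of the robot, y to its left, z up, the work surface at z = 0. Lengths are in m, angles in rad, forces in N, time in s.
With the tool pointing down it reaches from about 0.4 to 0.85 m from the base axis. Payload 4.5 kg.
Tool frame: the origin (TCP) lies midway between the tips of the shut fingers; the grasp point (between the pads) lies 19 mm behind it (robot.grip_point_offset is the distance from the TCP to the grasp point, in m); z points along the fingers, y is the direction in which the jaws open and shut (so a half turn about z gives the same grasp; the last joint's range is limited). The gripper opens to 88 mm and grips with 3 to 60 N. Pads are 18 mm wide; open, the fingers measure 123 mm over their backs; the gripper's body (75 mm by 187 mm) begins 45 mm behind the grasp point.
Start: joints at [1.256, 0.689, -0.195, 1.565, 0.157, 0.902, -0.215], TCP at [0.214, -0.587, 0.239] pointing down, gripper open.
Joint ranges: [-3.01, 3.01], [-0.46, 2.08], [-1.47, 1.51], [0.13, 2.56], [-1, 4.14], [0.04, 2.09], [-2.66, 2.66]. Speed limits (rad/s): [2.57, 2.57, 3.14, 3.14, 3.14, 3.14, 3.14].

INTERFACE

Orientations are given as a unit quaternion [x, y, z, w].
In Python, from plant import telemetry, imaging, workorder, robot gives the robot as it stands.
- The arm moves only by the shell command python3 -m inch 'ROWS'. ROWS is JSON, a list of rows, each an object of numbers: "claw": the closure, from -1 (fully open) to 1 (shut); "dx", "dy", "dz": the shift along the tool's x, y, z in mm; "roll": the turn about the tool's z in rad. A call has 1 to 5 rows; each row shifts and turns the commanded pose from where the row before left it, along the tool's axes as they then stand; what a row does not reach is not made up. A row lasts 1/10 s, in which the tool goes at most 50 mm and 8.59 degrees, less where a joint would pass 70% of its speed; a pose out of reach is approached as far as the arm can. A call with a gripper value outside its range is refused whole. The fingers move at their own pace and stop on an object; the grip force is fixed at half the most. Time passes only in rows, so rows that do not move let the fingers close. It gives the time, the measured TCP pose, the force and the opening at its end, in the units of the state.
- telemetry.observe(): the state, without advancing time (a new reading comes with each control period).
- imaging.grab_frame(name): name is "scene" or "top" or "wrist"; returns a dict with "frame" (480x640x3 uint8, red, green, blue), "mtx" (3x3 intrinsics, pixels), "extrinsics" (4x4, takes a point from camera to world coordinates). Camera axes: x right, y down, z forward; pixel columns grow to the right and rows downward; lengths in m; the calibration is good to about 2 mm. A picture is of the moment at which its call begins. There is no depth.
- workorder.hand_in(): hands the job in, once; it reports no verdict.
The state is a dict: "clock": time; "joint_positions": joint angles; "qvel": joint speeds; "tau": joint torques, N m; "tcp_pos": TCP position; "tcp_rot": TCP orientation; "wrist_force": force on the tool from outside, world axes, zero at the start; "wrist_torque": the same for the moment, N m; "finger_gap": opening from 0.0 (shut) to 1.0 (fully open).
Only numpy, scipy, OpenCV 4.12 (cv2) and the standard library are available. Lean on these libraries where they do the work, as an engineer would, in place of code of your own. Each camera call takes 0.05 s, during which the arm holds its last target. There are 200 camera calls.

## Working session

There is one attempt and no reset: what is moved stays moved. The work goes in short steps, Python scripts to look and compute and a shell command to move; the robot and the scene stay as the last step left them, time stands still between calls to the robot, and variables do not carry over. Pictures are saved under pics/ and viewed, about 8 in all and at most 12, crops included, and the job is handed in when it is done.

```bash
mkdir -p pics; cat > h.py <<'E'
import numpy as np,cv2
from plant import telemetry, imaging, workorder, robot
def grab(n,save=None):
    f=imaging.grab_frame(n)
    if save: cv2.imwrite('pics/'+save,f['frame'][:,:,::-1])
    return f
def ray(f,u,v,z):
    K=np.array(f['mtx']);T=np.array(f['extrinsics'])
    d=T[:3,:3]@np.linalg.inv(K)@[u,v,1]; o=T[:3,3]
    return o+d*(z-o[2])/d[2]
def proj(f,p):
    K=np.array(f['mtx']);T=np.array(f['extrinsics'])
    q=K@(T[:3,:3].T@(np.array(p)-T[:3,3])); return q[:2]/q[2]
E
python3 - <<'E'
from h import *
import pickle
for n in('top','scene'):
    f=grab(n,n+'0.png'); pickle.dump(f,open(n+'0.pkl','wb'));print(n,np.round(f['extrinsics'],3).tolist(),np.round(f['mtx'],1).tolist())
print(telemetry.observe())
E
```

```text
top [[0.063, -0.977, 0.205, 0.26], [-0.998, -0.061, 0.017, -0.036], [-0.004, -0.206, -0.979, 1.116], [0.0, 0.0, 0.0, 1.0]] [[473.2, 0.0, 310.9], [0.0, 473.2, 238.9], [0.0, 0.0, 1.0]]
scene [[0.848, 0.371, -0.379, 0.902], [0.53, -0.612, 0.586, -0.69], [-0.014, -0.698, -0.716, 0.885], [0.0, 0.0, 0.0, 1.0]] [[484.7, 0.0, 324.2], [0.0, 484.7, 241.6], [0.0, 0.0, 1.0]]
{'clock': 0.1, 'joint_positions': array([ 1.25579653,  0.68993019, -0.1945641 ,  1.56622017,  0.15727752,
        0.90252372, -0.2151071 ]), 'qvel': array([ 1.78112823e-03, -2.05913269e-03,  6.87859011e-04, -4.52688082e-03,
       -5.14434194e-05,  1.65057639e-04, -5.23236492e-04]), 'tau': array([-4.20037381e-03, -5.28500605e+01, -1.27200220e+00, -1.53836954e+01,
       -5.26001269e-02,  1.99842099e-03,  5.04515333e-05]), 'tcp_pos': array([ 0.21339684, -0.58683249,  0.23797788]), 'tcp_rot': array([ 9.84822960e-01,  1.73559854e-01, -1.84763655e-04, -8.24810962e-04]), 'wrist_force': array([-0.05314562,  0.6469658 ,  1.34835767]), 'wrist_torque': array([ 0.01765824,  0.00970312, -0.03222802]), 'finger_gap': 1.000092403892978}
```

View pics/top0.png

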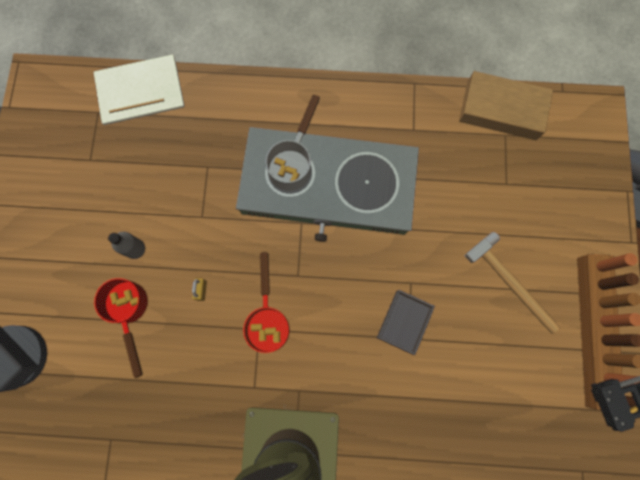

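View pics/scene0.png

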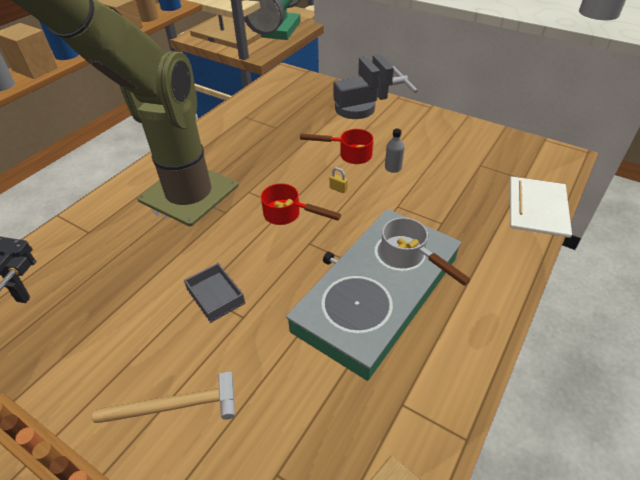

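The top view shows the hotplate with corners near (250,130), (417,147), (408,231) and (238,212). The steel pan is at (290,165), the empty big ring at (367,182) and the knob at (321,237). The red pans are decoys.

```bash
python3 - <<'E'
from h import *
import pickle
from scipy.spatial.transform import Rotation as R
f=pickle.load(open('top0.pkl','rb'));s=pickle.load(open('scene0.pkl','rb'))
def ringc(f,u,v,r,z):
    g=cv2.cvtColor(f['frame'],cv2.COLOR_RGB2GRAY); m=np.zeros_like(g); cv2.circle(m,(u,v),r,255,-1)
    m=((g<90)&(m>0)).astype(np.uint8)
    c=max(cv2.findContours(m,0,1)[0],key=cv2.contourArea); e=cv2.fitEllipse(cv2.convexHull(c)); print('ell',e); return ray(f,*e[0],z)
print('big',ringc(f,367,182,36,.07), ringc(s,357,303,42,.07))
# plate top outline by hue/gray
hsv=cv2.cvtColor(f['frame'],cv2.COLOR_RGB2HSV); print(hsv[200,300],hsv[150,340])
# handle: brown dark
for nm,F,box in(('top',f,(295,90,325,135)),('scene',s,(428,248,472,286))):
    h=cv2.cvtColor(F['frame'],cv2.COLOR_RGB2HSV);x0,y0,x1,y1=box
    sub=h[y0:y1,x0:x1]; m=((sub[...,2]<115)&(sub[...,1]>90)).astype(np.uint8)
    c=max(cv2.findContours(m,0,1)[0],key=cv2.contourArea); r=cv2.minAreaRect(c); b=cv2.boxPoints(r)+[x0,y0]
    b=sorted(b.tolist(),key=lambda p:p[1]); a=np.mean(b[:2],0);d=np.mean(b[2:],0)
    print(nm,'handle',r,a,d,ray(F,*a,.127),ray(F,*d,.127))
for z in(.132,.07): print('pan guess',z,ray(f,290,165,z))
for p in((250,130),(417,147),(408,222),(238,208)): print('corner',ray(f,*p,.07))
print('knob',ray(f,321,238,.045),ray(s,328,258,.045))
o=telemetry.observe(); print(R.from_quat(o['tcp_rot']).as_matrix().round(3))
c=f['frame'][80:260,220:440,::-1]; cv2.imwrite('pics/c.png',cv2.resize(c,None,fx=3.5,fy=3.3,interpolation=2)[:600,:800])
E
```

```text
ell ((366.7437744140625, 182.05308532714844), (52.20635986328125, 55.26762771606445), 102.5801010131836)Traceback (most recent call last):
  File "<stdin>", line 9, in <module>
  File "<stdin>", line 8, in ringc
ValueError: max() iterable argument is empty
```

```bash
python3 - <<'E'
from h import *
import pickle
from scipy.spatial.transform import Rotation as R
f=pickle.load(open('top0.pkl','rb'));s=pickle.load(open('scene0.pkl','rb'))
print('big',ray(f,366.7,182,.07), ray(s,357,303,.07))
for nm,F,box in(('top',f,(295,90,325,135)),('scene',s,(428,248,472,286))):
    h=cv2.cvtColor(F['frame'],cv2.COLOR_RGB2HSV);x0,y0,x1,y1=box
    sub=h[y0:y1,x0:x1]; m=((sub[...,2]<115)&(sub[...,1]>90)).astype(np.uint8)
    c=max(cv2.findContours(m,0,1)[0],key=cv2.contourArea); r=cv2.minAreaRect(c); b=cv2.boxPoints(r)+[x0,y0]
    b=sorted(b.tolist(),key=lambda p:p[1]); a=np.mean(b[:2],0);d=np.mean(b[2:],0)
    print(nm,'handle',r,a,d,ray(F,*a,.127),ray(F,*d,.127))
for z in(.132,.07): print('pan guess',z,ray(f,290,165,z))
for p in((250,130),(417,147),(408,222),(238,208)): print('corner',ray(f,*p,.07))
print('knob',ray(f,321,238,.045),ray(s,328,258,.045))
o=telemetry.observe(); print(R.from_quat(o['tcp_rot']).as_matrix().round(3))
c=f['frame'][80:260,220:440,::-1]; cv2.imwrite('pics/c.png',cv2.resize(c,None,fx=3.5,fy=3.3,interpolation=2)[:600,:800])
E
```

```text
big [ 0.62244806 -0.13886797  0.07      ] [ 0.6237569  -0.13860068  0.07      ]
top handle ((12.596416473388672, 23.839927673339844), (35.19328689575195, 28.372608184814453), 79.87532806396484) [304.50309157  96.51730728] [310.68974113 131.16254807] [0.79826934 0.01611018 0.127     ] [ 0.71450122 -0.00330875  0.127     ]
scene handle ((21.042455673217773, 21.476415634155273), (32.404170989990234, 39.136940002441406), 87.51044464111328) [448.33868176 253.28962326] [449.74622917 285.66320801] [0.74429263 0.03823598 0.127     ] [ 0.78002946 -0.04325174  0.127     ]
pan guess 0.132 [0.62977128 0.03688274 0.132     ]
pan guess 0.07 [0.6530426  0.04148679 0.07      ]
corner [0.73482529 0.14264825 0.07      ]
corner [ 0.7160299  -0.25360325  0.07      ]
corner [ 0.53290198 -0.2362453   0.07      ]
corner [0.54186161 0.15296164 0.07      ]
knob [ 0.48882612 -0.04109187  0.045     ] [ 0.49309524 -0.04268934  0.045     ]
[[ 0.94   0.342 -0.001]
 [ 0.342 -0.94   0.002]
 [-0.    -0.002 -1.   ]]
```

View pics/c.png

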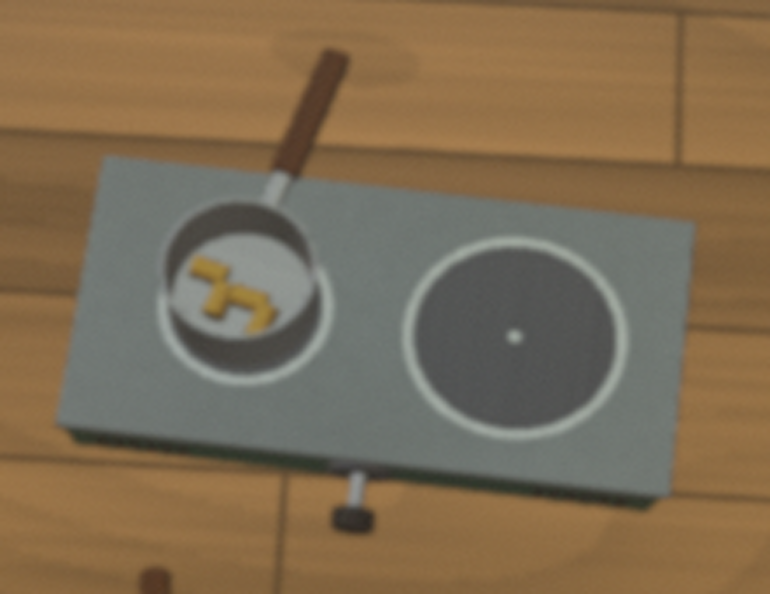

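The crop shows the handle from about (285,175) to (335,55), the rim centre near (240,272), and the big ring's centre dot at (514,337).

```bash
python3 - <<'E'
from h import *
import pickle
f=pickle.load(open('top0.pkl','rb'))
P=lambda x,y,z:ray(f,220+(x+.5)/3.5-.5,80+(y+.5)/3.3-.5,z)
a,b,c,d=[P(*p,.07) for p in((105,157),(693,222),(667,497),(57,425))]
print('corners',a,b,c,d,'c',(a+b+c+d)/4)
for v in(a-b,d-c): print('y dir yaw',np.degrees(np.arctan2(-v[0],v[1])),np.linalg.norm(v))
big=P(514,337,.07);ctr=(a+b+c+d)/4;small=2*ctr-big
print('big',big,'small',small,P(246,293,.07),'rim',P(240,272,.132))
h0,h1=P(285,175,.127),P(336,57,.127);print('handle',h0,h1,np.degrees(np.arctan2(*(h1-h0)[1::-1])),'knob',P(353,518,.05))
E
```

```text
corners [0.74182969 0.14412915 0.07      ] [ 0.71631252 -0.25510844  0.07      ] [ 0.51393661 -0.24164689  0.07      ] [0.54052912 0.15760315 0.07      ] c [ 0.62815198 -0.04875576  0.07      ]
y dir yaw -3.657071979042797 0.40005222489813674
y dir yaw -3.810623724392407 0.4001346739392782
big [ 0.62297131 -0.13838443  0.07      ] small [0.63333266 0.04087291 0.07      ] [0.64457751 0.0410433  0.07      ] rim [0.63631231 0.04129475 0.132     ]
handle [0.70953561 0.01798364 0.127     ] [ 0.79880201 -0.00930527  0.127     ] -16.99849737273646 knob [ 0.49093075 -0.03972931  0.05      ]
```

```bash
for i in 1; do
python3 -m inch '[{"claw":-1,"dx":20,"dy":-11},{"claw":-1,"dx":35,"dy":-20},{"claw":-1,"dx":35,"dy":-20},{"claw":-1,"dx":35,"dy":-20},{"claw":-1,"dx":35,"dy":-20}]'
python3 -m inch '[{"claw":-1,"dx":35,"dy":-20},{"claw":-1,"dx":35,"dy":-20},{"claw":-1,"dx":35,"dy":-20},{"claw":-1,"dx":35,"dy":-20},{"claw":-1,"dx":35,"dy":-20}]'
python3 -m inch '[{"claw":-1,"dx":35,"dy":-20},{"claw":-1,"dx":35,"dy":-20},{"claw":-1,"dx":35,"dy":-20},{"claw":-1,"dx":35,"dy":-20},{"claw":-1,"dx":35,"dy":-20}]'
python3 -m inch '[{"claw":-1,"dx":35,"dy":-20},{"claw":-1,"dx":35,"dy":-20},{"claw":-1,"dx":35,"dy":-20},{"claw":-1,"dx":35,"dy":-10},{"claw":-1,"dx":35,"dy":-6}]'
python3 -m inch '[{"claw":-1,"roll":0.13},{"claw":-1,"roll":0.13},{"claw":-1,"roll":0.13},{"claw":-1,"roll":0.13},{"claw":-1,"roll":0.13}]'
done
python3 - <<'E'
from h import *
from scipy.spatial.transform import Rotation as R
import pickle
f=grab('wrist','w1.png');pickle.dump(f,open('w1.pkl','wb'));o=telemetry.observe();M=R.from_quat(o['tcp_rot']).as_matrix();print(o['clock'],o['tcp_pos'],M.round(3))
print('to grasp pt, tool frame mm',(M.T@(np.array([.728,.0125,.239])-o['tcp_pos'])*1000).round(1))
for p in([.623,-.1385,.07],[.6345,.041,.07],[.706,.019,.127],[.802,-.01,.127]): print(proj(f,p))
E
```

```text
0.15 [ 0.21339042 -0.58693635  0.23809831] [[ 0.94   0.342 -0.001]
 [ 0.342 -0.94   0.001]
 [-0.    -0.001 -1.   ]]
to grasp pt, tool frame mm [ 6.885e+02 -3.874e+02 -4.000e-01]
[-265.97551022 -868.67799989]
[ -737.26941495 -1187.4969401 ]
[-1543.54221557 -2747.40187945]
[-1985.60813492 -4625.31675792]invalid input at $[0]: expected keys claw, dx, dy, dz, roll
invalid input at $[0]: expected keys claw, dx, dy, dz, roll
invalid input at $[0]: expected keys claw, dx, dy, dz, roll
invalid input at $[0]: expected keys claw, dx, dy, dz, roll
invalid input at $[0]: expected keys claw, dx, dy, dz, roll
```

View pics/w1.png

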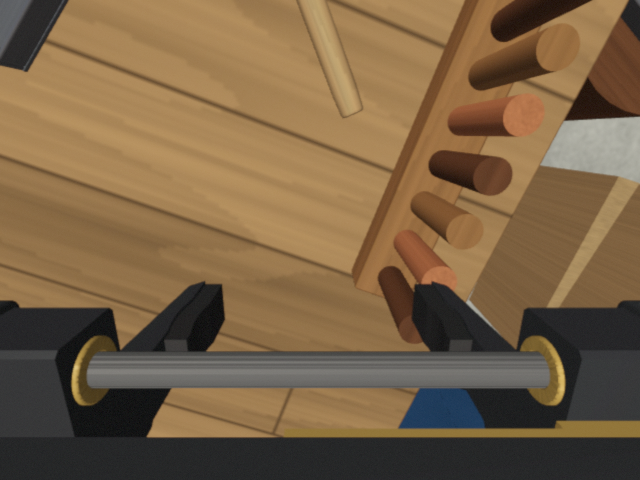

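The moves were refused because every row needs all five keys, so the arm hasn't moved. The picture shows only the hammer handle and the tool rack. I'll resend the rows in full.

```bash
python3 -m inch '[{"claw":-1,"dx":20,"dy":-11,"dz":0,"roll":0},{"claw":-1,"dx":35,"dy":-20,"dz":0,"roll":0},{"claw":-1,"dx":35,"dy":-20,"dz":0,"roll":0},{"claw":-1,"dx":35,"dy":-20,"dz":0,"roll":0},{"claw":-1,"dx":35,"dy":-20,"dz":0,"roll":0}]'
python3 -m inch '[{"claw":-1,"dx":35,"dy":-20,"dz":0,"roll":0},{"claw":-1,"dx":35,"dy":-20,"dz":0,"roll":0},{"claw":-1,"dx":35,"dy":-20,"dz":0,"roll":0},{"claw":-1,"dx":35,"dy":-20,"dz":0,"roll":0},{"claw":-1,"dx":35,"dy":-20,"dz":0,"roll":0}]'
python3 -m inch '[{"claw":-1,"dx":35,"dy":-20,"dz":0,"roll":0},{"claw":-1,"dx":35,"dy":-20,"dz":0,"roll":0},{"claw":-1,"dx":35,"dy":-20,"dz":0,"roll":0},{"claw":-1,"dx":35,"dy":-20,"dz":0,"roll":0},{"claw":-1,"dx":35,"dy":-20,"dz":0,"roll":0}]'
python3 -m inch '[{"claw":-1,"dx":35,"dy":-20,"dz":0,"roll":0},{"claw":-1,"dx":35,"dy":-20,"dz":0,"roll":0},{"claw":-1,"dx":35,"dy":-20,"dz":0,"roll":0},{"claw":-1,"dx":35,"dy":-20,"dz":0,"roll":0},{"claw":-1,"dx":35,"dy":-16,"dz":0,"roll":0}]'
python3 -m inch '[{"claw":-1,"dx":0,"dy":0,"dz":0,"roll":0.13},{"claw":-1,"dx":0,"dy":0,"dz":0,"roll":0.13},{"claw":-1,"dx":0,"dy":0,"dz":0,"roll":0.13},{"claw":-1,"dx":0,"dy":0,"dz":0,"roll":0.13},{"claw":-1,"dx":0,"dy":0,"dz":0,"roll":0.13}]'
python3 - <<'E'
from h import *
from scipy.spatial.transform import Rotation as R
import pickle
f=grab('wrist','w2.png');pickle.dump(f,open('w2.pkl','wb'));o=telemetry.observe();M=R.from_quat(o['tcp_rot']).as_matrix();print(o['clock'],o['tcp_pos'],M.round(3))
print('to grasp pt, tool frame mm',(M.T@(np.array([.728,.0125,.239])-o['tcp_pos'])*1000).round(1))
for p in([.623,-.1385,.07],[.6345,.041,.07],[.706,.019,.127],[.802,-.01,.127]): print(proj(f,p))
E
```

```text
clock: 0.65
tcp_pos: [0.3336, -0.4457, 0.2386]
tcp_rot: [0.985, 0.173, -0.0, -0.0]
wrist_force: [1.0, -0.2, 0.6]
finger_gap: 1.001
clock: 1.15
tcp_pos: [0.4639, -0.292, 0.2386]
tcp_rot: [0.985, 0.174, -0.0, -0.0]
wrist_force: [0.2, 0.3, -0.4]
finger_gap: 0.998
clock: 1.65
tcp_pos: [0.5941, -0.1382, 0.2385]
tcp_rot: [0.985, 0.174, -0.0, 0.0]
wrist_force: [0.5, 0.3, -0.0]
finger_gap: 1.002
clock: 2.15
tcp_pos: [0.7256, 0.0126, 0.2384]
tcp_rot: [0.985, 0.174, -0.0, -0.0]
wrist_force: [0.2, 0.4, -0.0]
finger_gap: 0.996
clock: 2.65
tcp_pos: [0.7248, 0.0106, 0.2381]
tcp_rot: [0.988, -0.153, -0.001, 0.0]
wrist_force: [1.2, 0.3, -0.1]
finger_gap: 1.003
2.7 [0.72477403 0.01071343 0.23815833] [[ 0.952 -0.306 -0.001]
 [-0.306 -0.952 -0.   ]
 [-0.001  0.001 -1.   ]]
to grasp pt, tool frame mm [ 2.5 -2.7 -0.8]
[494.92196565 270.48374357]
[315.87124895 310.20956834]
[314.58459116 260.58513773]
[312.35214481 127.46058659]
```

View pics/w2.png

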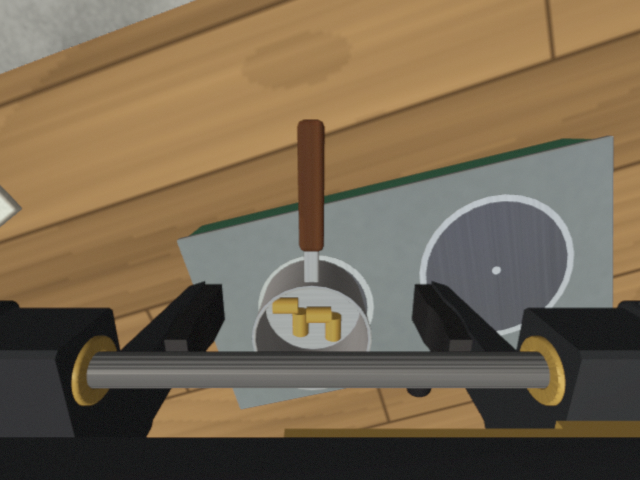

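The wrist view agrees with the estimates: handle on column 311 over rows 122–250, big ring dot at (496,270). I'll descend, grip the handle and read the state.

```bash
python3 -m inch '[{"claw":-1,"dx":6,"dy":-4,"dz":30,"roll":0.01},{"claw":-1,"dx":0,"dy":0,"dz":35,"roll":0},{"claw":-1,"dx":0,"dy":0,"dz":35,"roll":0},{"claw":-1,"dx":0,"dy":0,"dz":25,"roll":0},{"claw":-1,"dx":0,"dy":0,"dz":12,"roll":0}]'
python3 -m inch '[{"claw":-0.4,"dx":0,"dy":0,"dz":0,"roll":0},{"claw":0,"dx":0,"dy":0,"dz":0,"roll":0},{"claw":0.3,"dx":0,"dy":0,"dz":0,"roll":0},{"claw":0.4,"dx":0,"dy":0,"dz":0,"roll":0},{"claw":0.4,"dx":0,"dy":0,"dz":0,"roll":0}]'
python3 - <<'E'
from h import *
f=grab('wrist','w3.png')
E
```

```text
clock: 3.2
tcp_pos: [0.7299, 0.0126, 0.0983]
tcp_rot: [0.988, -0.154, -0.003, 0.0]
wrist_force: [-0.7, 0.2, -0.2]
finger_gap: 1.0
clock: 3.7
tcp_pos: [0.7326, 0.0125, 0.1029]
tcp_rot: [0.988, -0.155, 0.001, -0.0]
wrist_force: [-0.2, 0.5, -0.4]
finger_gap: 0.572
```

View pics/w3.png

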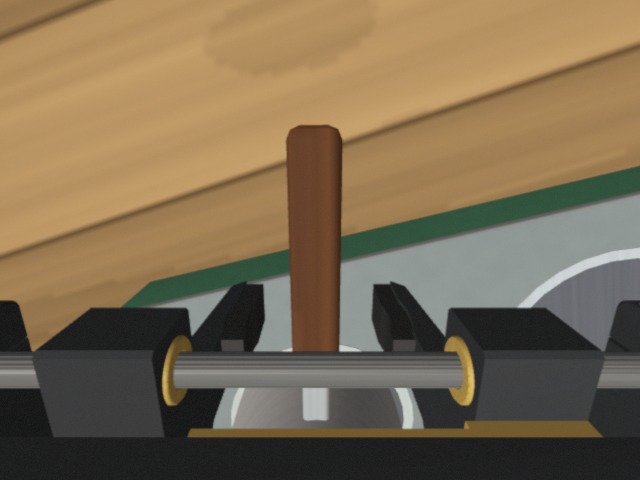

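The handle is centred between the open fingers. Next I'll close and work out the slide.

```bash
python3 -m inch '[{"claw":0.6,"dx":0,"dy":0,"dz":0,"roll":0},{"claw":0.8,"dx":0,"dy":0,"dz":0,"roll":0},{"claw":1,"dx":0,"dy":0,"dz":0,"roll":0},{"claw":1,"dx":0,"dy":0,"dz":0,"roll":0},{"claw":1,"dx":0,"dy":0,"dz":0,"roll":0}]'
python3 - <<'E'
from h import *
from scipy.spatial.transform import Rotation as R
f=grab('wrist','w4.png');t=grab('top','t4.png');o=telemetry.observe();M=R.from_quat(o['tcp_rot']).as_matrix()
print(o['tcp_pos'],M.round(3).tolist(),o['wrist_force'])
h=cv2.cvtColor(f['frame'],cv2.COLOR_RGB2HSV)[100:330,250:400]
m=((h[...,2]<125)&(h[...,1]>120)&((h[...,0]<11))).astype(np.uint8)
c=max(cv2.findContours(m,0,1)[0],key=cv2.contourArea)[:,0]+[250,100]
v=c[:,1].min();print('top row',v, 'cols', [ (c[abs(c[:,1]-r)<2,0].min(),c[abs(c[:,1]-r)<2,0].max()) for r in(v+15,v+100,v+170)])
e=ray(f,c[abs(c[:,1]-v-15)<3,0].mean(),v,.127);print('end',e)
ax=M[:,0];ctr=e-.175*ax;print('pan centre',ctr)
print('slide tool mm',(M.T@(np.array([.623,-.1385,0])-ctr)*1000).round(1))
E
```

```text
clock: 4.25
tcp_pos: [0.7321, 0.0127, 0.1017]
tcp_rot: [0.988, -0.155, 0.0, -0.0]
wrist_force: [1.0, 1.6, -0.5]
finger_gap: 0.219
[0.73213583 0.0126961  0.10172642] [[0.952, -0.306, 0.0], [-0.306, -0.952, 0.0], [0.0, -0.0, -1.0]] [ 0.03783879  0.41971331 -1.10889464]Traceback (most recent call last):
  File "<stdin>", line 8, in <module>
    return umr_minimum(a, axis, None, out, keepdims, initial, where)
ValueError: zero-size array to reduction operation minimum which has no identity
```

Gap 0.219 is about 19 mm, so the handle is held. I'll slide it gently, stopping slightly short to look.

```bash
python3 -m inch '[{"claw":1,"dx":1.5,"dy":6,"dz":0,"roll":0},{"claw":1,"dx":2.5,"dy":10,"dz":0,"roll":0},{"claw":1,"dx":2.5,"dy":10,"dz":0,"roll":0},{"claw":1,"dx":2.5,"dy":10,"dz":0,"roll":0},{"claw":1,"dx":2.5,"dy":10,"dz":0,"roll":0}]'
python3 -m inch '[{"claw":1,"dx":2.5,"dy":10,"dz":0,"roll":0},{"claw":1,"dx":2.5,"dy":10,"dz":0,"roll":0},{"claw":1,"dx":2.5,"dy":10,"dz":0,"roll":0},{"claw":1,"dx":2.5,"dy":10,"dz":0,"roll":0},{"claw":1,"dx":2.5,"dy":10,"dz":0,"roll":0}]'
python3 -m inch '[{"claw":1,"dx":2.5,"dy":10,"dz":0,"roll":0},{"claw":1,"dx":2.5,"dy":10,"dz":0,"roll":0},{"claw":1,"dx":2.5,"dy":10,"dz":0,"roll":0},{"claw":1,"dx":2.5,"dy":10,"dz":0,"roll":0},{"claw":1,"dx":2.5,"dy":10,"dz":0,"roll":0}]'
python3 -m inch '[{"claw":1,"dx":2.5,"dy":10,"dz":0,"roll":0},{"claw":1,"dx":2.5,"dy":10,"dz":0,"roll":0},{"claw":1,"dx":1.2,"dy":5,"dz":0,"roll":0},{"claw":1,"dx":0,"dy":0,"dz":0,"roll":0},{"claw":1,"dx":0,"dy":0,"dz":0,"roll":0}]'
python3 - <<'E'
from h import *
import pickle
s=grab('scene','s5.png');t=grab('top','t5.png');pickle.dump((s,t),open('5.pkl','wb'))
a=s['frame'][180:380,260:500,::-1];b=t['frame'][80:280,250:450,::-1]
cv2.imwrite('pics/c5.png',np.hstack([cv2.resize(a,(420,350),interpolation=2),cv2.resize(b,(350,350),interpolation=2)]))
E
```

```text
clock: 4.85
tcp_pos: [0.7287, -0.0353, 0.1017]
tcp_rot: [0.988, -0.155, -0.0, -0.0]
wrist_force: [0.7, 3.2, 0.1]
finger_gap: 0.223
clock: 5.35
tcp_pos: [0.7254, -0.0871, 0.1017]
tcp_rot: [0.988, -0.155, -0.0, -0.0]
wrist_force: [-0.2, 4.8, 0.1]
finger_gap: 0.224
clock: 5.85
tcp_pos: [0.7219, -0.1385, 0.1017]
tcp_rot: [0.988, -0.155, -0.0, -0.0]
wrist_force: [0.7, 4.1, 1.5]
finger_gap: 0.219
clock: 6.35
tcp_pos: [0.7202, -0.1654, 0.1018]
tcp_rot: [0.988, -0.155, 0.0, 0.001]
wrist_force: [0.1, -0.1, -0.2]
finger_gap: 0.222
```

View pics/c5.png

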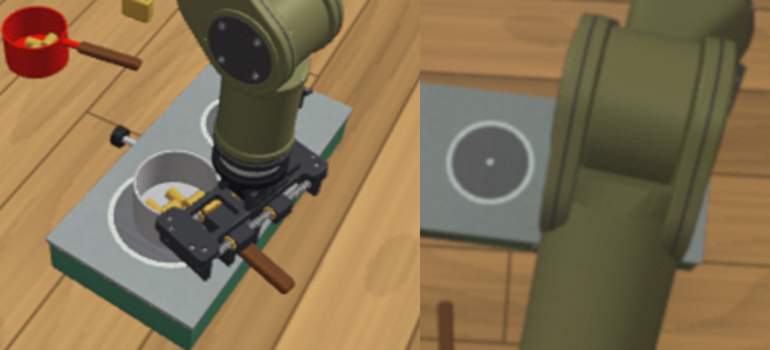

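The left crop shows the pan in the big ring, with rim left edge near (133,185) and top near (175,150). In the top view the arm hides the pan, but the small ring dot is clear at (490,161). I'll compare with projected circles.

```bash
python3 - <<'E'
from h import *
import pickle
s,t=pickle.load(open('5.pkl','rb'))
print('small ring',ray(t,290,172,.07))
th=np.linspace(0,6.283,200)
im=s['frame'].copy()[:,:,::-1].copy(); im=cv2.resize(im[200:340,280:420],(700,600),interpolation=2)
for r,z,col in((.071,.07,(0,0,255)),(.05,.132,(0,255,0)),(.05,.07,(255,0,0))):
    P=[(proj(s,(.623+r*np.cos(a),-.1385+r*np.sin(a),z))-[280,200]+.5)*[5,600/140] for a in th]
    cv2.polylines(im,[np.int32(P)],True,col,1)
cv2.imwrite('pics/c6.png',im)
E
```

```text
small ring [0.63586302 0.04024772 0.07      ]
```

View pics/c6.png

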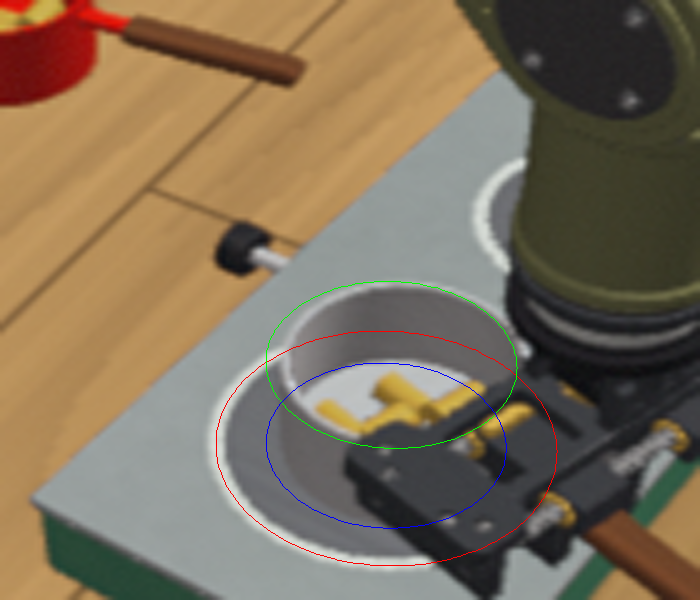

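The ring overlay fits. The pan's rim sits about 5 mm to the image right of the ideal (green) circle, so I'll nudge it (-4,-3) mm, release, rise, and head for the knob.

```bash
python3 -m inch '[{"claw":1,"dx":-1.5,"dy":2,"dz":0,"roll":0},{"claw":1,"dx":-1.5,"dy":2,"dz":0,"roll":0},{"claw":1,"dx":0,"dy":0,"dz":0,"roll":0},{"claw":0.4,"dx":0,"dy":0,"dz":0,"roll":0},{"claw":-0.2,"dx":0,"dy":0,"dz":0,"roll":0}]'
python3 -m inch '[{"claw":-1,"dx":0,"dy":0,"dz":0,"roll":0},{"claw":-1,"dx":0,"dy":0,"dz":0,"roll":0},{"claw":-1,"dx":0,"dy":0,"dz":-20,"roll":0},{"claw":-1,"dx":0,"dy":0,"dz":-40,"roll":0},{"claw":-1,"dx":0,"dy":0,"dz":-40,"roll":0}]'
python3 -m inch '[{"claw":-1,"dx":0,"dy":0,"dz":-40,"roll":0},{"claw":-1,"dx":0,"dy":0,"dz":0,"roll":-0.12},{"claw":-1,"dx":0,"dy":0,"dz":0,"roll":-0.125},{"claw":-1,"dx":-33,"dy":-16,"dz":0,"roll":0},{"claw":-1,"dx":-40,"dy":-22,"dz":0,"roll":0}]'
python3 -m inch '[{"claw":-1,"dx":-40,"dy":-22,"dz":0,"roll":0},{"claw":-1,"dx":-40,"dy":-22,"dz":0,"roll":0},{"claw":-1,"dx":-40,"dy":-22,"dz":0,"roll":0},{"claw":-1,"dx":-20,"dy":-10,"dz":0,"roll":0},{"claw":-1,"dx":0,"dy":0,"dz":0,"roll":0}]'
python3 - <<'E'
from h import *
from scipy.spatial.transform import Rotation as R
import pickle
w=grab('wrist');s=grab('scene');t=grab('top');pickle.dump((w,s,t),open('7.pkl','wb'))
o=telemetry.observe();M=R.from_quat(o['tcp_rot']).as_matrix();print(o['clock'],o['tcp_pos'],M.round(3).tolist())
print('to stem',(M.T@(np.array([.5112,-.0412,.023])-o['tcp_pos'])*1000).round(1))
im=s['frame'].copy()[:,:,::-1]; im=cv2.resize(im[200:340,280:420],(400,400),interpolation=2)
for r,z,col in((.071,.07,(0,0,255)),(.05,.132,(0,255,0)),(.05,.07,(255,0,0))):
    P=[(proj(s,(.623+r*np.cos(a),-.1385+r*np.sin(a),z))-[280,200]+.5)*400/140 for a in np.linspace(0,6.283,200)]
    cv2.polylines(im,[np.int32(P)],True,col,1)
wi=w['frame'][:,:,::-1].copy()
for p in([.4883,-.0396,.05],[.5112,-.0412,.042]): print(proj(w,p))
cv2.imwrite('pics/c7.png',np.hstack([im,cv2.resize(wi,(400,400))]))
E
```

```text
clock: 6.95
tcp_pos: [0.7152, -0.1664, 0.1015]
tcp_rot: [0.988, -0.155, -0.001, 0.0]
wrist_force: [-0.3, -0.6, -0.6]
finger_gap: 0.364
clock: 7.45
tcp_pos: [0.7154, -0.1662, 0.202]
tcp_rot: [0.988, -0.155, -0.001, 0.0]
wrist_force: [0.1, -0.6, -0.5]
finger_gap: 0.823
clock: 7.95
tcp_pos: [0.6455, -0.1247, 0.2411]
tcp_rot: [0.999, -0.034, 0.0, 0.0]
wrist_force: [1.1, 0.5, 0.7]
finger_gap: 1.002
clock: 8.45
tcp_pos: [0.5081, -0.0364, 0.2421]
tcp_rot: [1.0, -0.031, -0.001, -0.0]
wrist_force: [0.8, -0.3, 0.4]
finger_gap: 1.001
8.6 [ 0.51259091 -0.03918358  0.24206655] [[0.998, -0.067, 0.002], [-0.067, -0.998, -0.001], [0.002, 0.001, -1.0]]
to stem [ -1.7   2.  219.1]
[321.94112355 231.30034464]
[322.09776719 207.40820296]
```

View pics/c7.png

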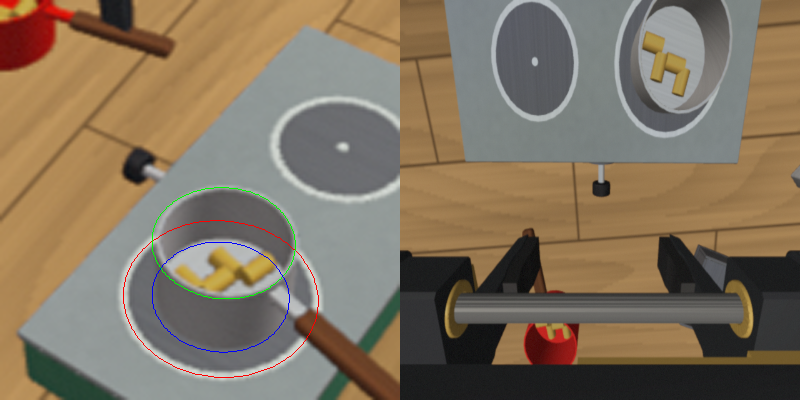

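The pan's rim now fits the centred circle. The knob head shows in the wrist view at (600,188), about where predicted. I'll descend around the stem.

```bash
python3 -m inch '[{"claw":-1,"dx":0,"dy":1.5,"dz":35,"roll":0},{"claw":-1,"dx":0,"dy":0,"dz":40,"roll":0},{"claw":-1,"dx":0,"dy":0,"dz":40,"roll":0},{"claw":-1,"dx":0,"dy":0,"dz":35,"roll":0},{"claw":-1,"dx":0,"dy":0,"dz":30,"roll":0}]'
python3 -m inch '[{"claw":-0.6,"dx":0,"dy":0,"dz":20,"roll":0},{"claw":-0.2,"dx":0,"dy":0,"dz":12,"roll":0},{"claw":-0.1,"dx":0,"dy":0,"dz":6,"roll":0},{"claw":0,"dx":0,"dy":0,"dz":0,"roll":0},{"claw":0.2,"dx":0,"dy":0,"dz":0,"roll":0}]'
python3 - <<'E'
from h import *
s=grab('scene');w=grab('wrist')
print(telemetry.observe()['tcp_pos'])
cv2.imwrite('pics/c8.png',np.hstack([cv2.resize(s['frame'][200:320,270:390,::-1],(400,400),interpolation=2),cv2.resize(w['frame'][:,:,::-1],(400,400))]))
E
```

```text
clock: 9.1
tcp_pos: [0.5124, -0.0411, 0.0593]
tcp_rot: [0.999, -0.034, 0.0, 0.0]
wrist_force: [0.2, 0.5, -0.1]
finger_gap: 1.003
clock: 9.6
tcp_pos: [0.512, -0.0402, 0.0244]
tcp_rot: [0.999, -0.033, 0.001, 0.0]
wrist_force: [0.1, 0.2, 0.7]
finger_gap: 0.572
[ 0.5119742  -0.04007567  0.02466489]
```

View pics/c8.png

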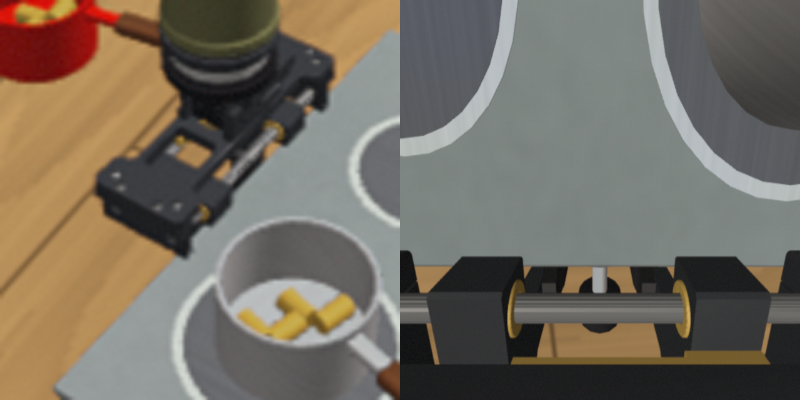

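The stem is centred between the fingers and the head is on the near side. I'll close and pull.

```bash
python3 -m inch '[{"claw":0.6,"dx":0,"dy":0,"dz":0,"roll":0},{"claw":1,"dx":0,"dy":0,"dz":0,"roll":0},{"claw":1,"dx":0,"dy":0,"dz":0,"roll":0},{"claw":1,"dx":0,"dy":0,"dz":0,"roll":0},{"claw":1,"dx":0,"dy":0,"dz":0,"roll":0}]'
python3 -m inch '[{"claw":1,"dx":-5,"dy":0,"dz":0,"roll":0},{"claw":1,"dx":-6,"dy":0,"dz":0,"roll":0},{"claw":1,"dx":-6,"dy":0,"dz":0,"roll":0},{"claw":1,"dx":-5,"dy":0,"dz":0,"roll":0},{"claw":1,"dx":-2,"dy":0,"dz":0,"roll":0}]'
python3 -m inch '[{"claw":1,"dx":-2,"dy":0,"dz":0,"roll":0},{"claw":1,"dx":0,"dy":0,"dz":0,"roll":0}]'
```

```text
clock: 10.2
tcp_pos: [0.5112, -0.0406, 0.0239]
tcp_rot: [0.999, -0.033, 0.0, 0.0]
wrist_force: [0.3, -0.6, 2.3]
finger_gap: 0.097
clock: 10.7
tcp_pos: [0.49, -0.0391, 0.024]
tcp_rot: [0.999, -0.034, 0.003, 0.0]
wrist_force: [6.8, -4.5, -2.5]
finger_gap: 0.098
clock: 10.9
tcp_pos: [0.4885, -0.039, 0.024]
tcp_rot: [0.999, -0.034, 0.004, 0.0]
wrist_force: [6.9, -3.4, -2.5]
finger_gap: 0.098
```

```bash
python3 -m inch '[{"claw":1,"dx":-2,"dy":0,"dz":0,"roll":0},{"claw":1,"dx":-1,"dy":0,"dz":0,"roll":0},{"claw":1,"dx":0,"dy":0,"dz":0,"roll":0}]'
python3 -m inch '[{"claw":1,"dx":-2,"dy":0,"dz":0,"roll":0},{"claw":1,"dx":0,"dy":0,"dz":0,"roll":0},{"claw":1,"dx":0,"dy":0,"dz":0,"roll":0}]'
```

```text
clock: 11.2
tcp_pos: [0.4862, -0.0388, 0.024]
tcp_rot: [0.999, -0.034, 0.004, 0.0]
wrist_force: [8.1, -3.9, -3.5]
finger_gap: 0.098
clock: 11.5
tcp_pos: [0.4861, -0.0389, 0.024]
tcp_rot: [0.999, -0.034, 0.006, 0.0]
wrist_force: [10.0, -5.6, -5.0]
finger_gap: 0.098
```

The travel stopped at 25.1 mm while the force kept rising, so the knob is at its stop. I'll let it back in, open and rise.

```bash
python3 -m inch '[{"claw":1,"dx":6,"dy":0,"dz":0,"roll":0},{"claw":1,"dx":7,"dy":0,"dz":0,"roll":0},{"claw":1,"dx":7,"dy":0,"dz":0,"roll":0},{"claw":1,"dx":6,"dy":0,"dz":0,"roll":0},{"claw":1,"dx":3,"dy":0,"dz":0,"roll":0}]'
python3 -m inch '[{"claw":1,"dx":1,"dy":0,"dz":0,"roll":0},{"claw":0.5,"dx":0,"dy":0,"dz":0,"roll":0},{"claw":-0.2,"dx":0,"dy":0,"dz":0,"roll":0},{"claw":-0.3,"dx":0,"dy":0,"dz":0,"roll":0},{"claw":-0.3,"dx":0,"dy":0,"dz":0,"roll":0}]'
python3 -m inch '[{"claw":-0.3,"dx":0,"dy":0,"dz":-20,"roll":0},{"claw":-0.3,"dx":0,"dy":0,"dz":-35,"roll":0},{"claw":-0.3,"dx":0,"dy":0,"dz":-40,"roll":0},{"claw":-0.3,"dx":0,"dy":0,"dz":-40,"roll":0},{"claw":-0.3,"dx":0,"dy":0,"dz":-40,"roll":0}]'
python3 -m inch '[{"claw":-0.3,"dx":0,"dy":0,"dz":-30,"roll":0},{"claw":-0.3,"dx":-20,"dy":0,"dz":0,"roll":0},{"claw":-0.3,"dx":0,"dy":0,"dz":0,"roll":0},{"claw":-0.3,"dx":0,"dy":0,"dz":0,"roll":0},{"claw":-0.3,"dx":0,"dy":0,"dz":0,"roll":0}]'
python3 - <<'E'
from h import *
s=grab('scene')
im=s['frame'][:,:,::-1]; im=cv2.resize(im[200:340,280:420],(500,500),interpolation=2)
for r,z,col in((.071,.07,(0,0,255)),(.05,.132,(0,255,0))):
    P=[(proj(s,(.623+r*np.cos(a),-.1385+r*np.sin(a),z))-[280,200]+.5)*500/140 for a in np.linspace(0,6.283,200)]
    cv2.polylines(im,[np.int32(P)],True,col,1)
o=telemetry.observe();print(o['clock'],o['wrist_force'])
w=grab('wrist');cv2.imwrite('pics/c9.png',np.hstack([im,cv2.resize(w['frame'][150:350,220:420,::-1],(300,300)).copy() if 0 else cv2.resize(w['frame'][130:330,240:360,::-1],(300,500),interpolation=2)]))
E
```

```text
clock: 12.0
tcp_pos: [0.5097, -0.0405, 0.0239]
tcp_rot: [0.999, -0.033, 0.001, 0.0]
wrist_force: [1.6, -3.5, 3.0]
finger_gap: 0.094
clock: 12.5
tcp_pos: [0.5087, -0.0392, 0.0234]
tcp_rot: [0.999, -0.033, -0.001, -0.0]
wrist_force: [-0.2, 0.1, 0.1]
finger_gap: 0.437
clock: 13.0
tcp_pos: [0.5086, -0.0397, 0.1999]
tcp_rot: [0.999, -0.033, -0.001, 0.0]
wrist_force: [-0.1, 0.9, -0.2]
finger_gap: 0.65
clock: 13.5
tcp_pos: [0.4902, -0.0384, 0.2279]
tcp_rot: [0.999, -0.033, -0.001, 0.0]
wrist_force: [-0.5, 0.2, -0.4]
finger_gap: 0.653
13.55 [-0.38227537  0.11377663  0.84526352]
```

View pics/c9.png

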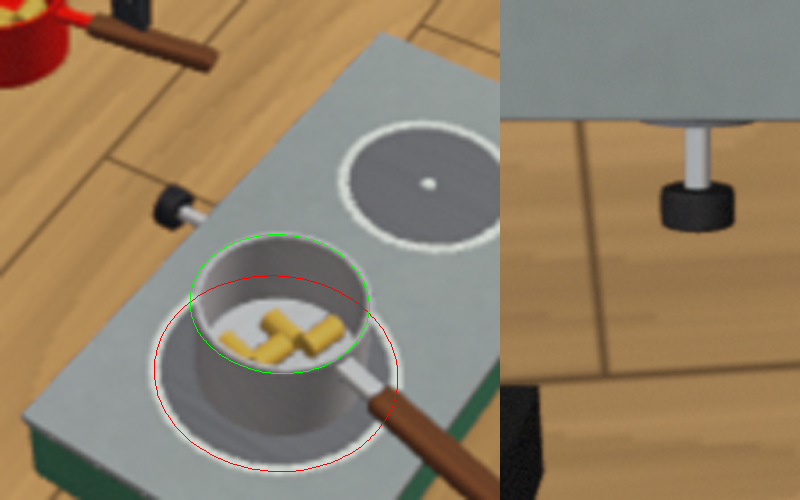

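The pan is centred in the ring and upright. The knob head is at scene pixel (328,258), the same as before the pull, and the gripper is clear of everything.

```bash
python3 -c "
from plant import workorder; print(workorder.hand_in())"
```

```text
the job is handed in; nothing more can be done
None
```

I slid the pan by its handle onto the big ring, pulled the timer knob out to its stop, and handed the job in at about 13.6 s. The hand-in reports no verdict.

- **Pan:** after a nudge of about 5 mm, its rim matched the drawn circle for a centred pan to within about 2 mm. It still did after the knob was pulled. It looked upright, and the gripper height stayed within 0.3 mm during the slide.
- **Timer knob:** it stopped after 25.1 mm of travel while the pull force rose from 8 to 10 N, so it reached the stop. I eased it back in and let go; the head is at the same pixel as before the pull, about (328,258).
- **Bystanders:** the arm kept clear of the padlock, bottle, hammer and tray, but I took no separate measurement of them at the end.
- **What went wrong:** my first set of moves was refused because each row needs all five keys, and nothing moved. Two of my measuring scripts also crashed. One was fixed and rerun. For the other I estimated the slide by eye, which was about 5 mm off until the nudge.

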